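Lay the grinder crank and the pestle on the drying board

ROBOT

A 6-joint arm with a two-finger parallel gripper is mounted at the origin on the work surface. World frame = base frame: x ahead of the robot, y to its left, z up, the work surface at z = 0. Lengths are in m, angles in rad, forces in N, time in s.
With the tool pointing down it reaches from about 0.375 to 0.9 m from the base axis. Payload 3.1 kg.
Tool frame: the origin (TCP) lies between the finger pads; the fingertips stand 22 mm ahead of it and the grasp point (between the pads) lies 3 mm ahead of it; z points along the fingers, y is the line along which they close (so a half turn about z gives the same grasp; the last joint's range is limited). The gripper opens to 87 mm and grips with 3 to 60 N. Pads are 19 mm wide; open, the fingers measure 117 mm over their backs; the gripper's body (75 mm by 190 mm) begins 51 mm behind the grasp point.
Start: joints at [-1.383, 0.527, 1.433, -0, 1.181, -0.178], TCP at [0.224, -0.584, 0.245] pointing down, gripper open.
Joint ranges: [-3.08, 3.08], [-0.75, 2.2], [0.22, 2.44], [-1.43, 4.57], [0, 2.65], [-2.85, 2.85]. Speed limits (rad/s): [2.79, 2.79, 3.14, 3.14, 3.14, 3.14].

INTERFACE

Orientations are given as a unit quaternion [x, y, z, w].
In Python, from rig import get_obs, camera, get_calibration, hand_in, cut_out gives the robot as it stands.
- The arm moves only by the shell command python3 -m inch 'ROWS' [OPENING] [FORCE]. ROWS is JSON, one flat list of numbers, 6 for each row, row after row: the shift along the tool's x, y, z scaled (see below), then the turn, a rotation vector about the tool's x, y, z scaled (see below). A call has 1 to 20 rows; each row is the pose to reach, as a shift and turn from the pose commanded when the call began, along the tool's axes at that moment; what a row does not reach only later rows make up. The controller multiplies each number of a shift by 0.08 m and each number of a turn by 90 degrees. A row lasts 1/12 s, in which the tool goes at most 41.7 mm and 7.16 degrees, less where a joint would pass 70% of its speed; a pose out of reach is approached as far as the arm can. A call with a number of a shift or a turn outside -1 to 1 is refused whole. A call with a gripper value outside its range is refused whole. OPENING is the finger opening in mm, from 0 to 87, set as the call begins (- or left out, the last holds). The fingers move at their own pace and stop on an object; FORCE is the grip in N (left out, the last holds). Time passes only in rows, so rows that repeat a pose let the fingers close. It gives the time, the measured TCP pose, the force, the opening and the grip force at its end, in the units of the state.
- get_obs(): the state, without advancing time (a new reading comes with each control period).
- camera(name): name is "scene" or "top"; returns the picture (420x560x3 uint8, red, green, blue); there is no depth.
- get_calibration(name): a dict with "vertical_fov" (degrees; the focal length in pixels is half the picture's height over the tangent of half this angle, whatever the lens; pixels are square), "cx", "cy" (the principal point, pixels), "T" (4x4, takes a point from camera to world coordinates). Camera axes: x right, y down, z forward; pixel columns grow to the right and rows downward; lengths in m; the calibration is good to about 2 mm. A picture is of the moment at which its call begins. get_calibration takes no time and is no camera call.
- hand_in(): hands the job in; it is judged then, once.
Trained networks look in the newest picture that a camera, given by its name, has taken for a name from the list of things; names that differ only in an ending like _2 or _b are one class to them, and where a whole thing is asked for, a point or a joint stands for the part that bears it (a point fixed in the world has none). Each returns a list of dicts, best first, with "conf" (0 to 1); they miss things now and then, are a little off and sometimes report something else, mostly with a low value. They report only what shows in the picture. A call takes as long as a camera call. They do not tell look-alikes from the thing itself.
- cut_out(camera, thing): "region" (420x560 bool, what is visible of it) and "bbox" ([left, top, right, bottom] in pixels, round what is visible of it).
The state is a dict: "time": time; "q": joint angles; "joint_velocities": joint speeds; "joint_torque": joint torques, N m; "position": TCP position; "tool_rot": TCP orientation; "ft_force": force on the tool from outside, world axes, zero at the start; "moment": the same for the moment, N m; "grip_width": finger opening in m; "grip_force": force on a finger pad.
Only numpy, scipy, OpenCV 4.12 (cv2) and the standard library are available. Lean on these libraries where they do the work, as an engineer would, in place of code of your own. Each camera call takes 0.05 s, during which the arm holds its last target. There are 200 camera calls.

TASK

The grinder has been washed: lift its steel crank level, gripped near its balance point so that neither end hangs down, and lay it flat on the wooden drying board; lay the wooden pestle flat on the board too, one tool on each side of the middle rib. Both must lie straight along the rib, wholly on the board and not up on the rib or batten, with the crank's boss and the pestle's thick head pointing to the end that has the raised batten. Set them down, do not drop them, and leave everything else where it is.

Things in the scene. Friction and masses are not known exactly. Their poses are not given: they have to be found in the camera images.
- board: Fixed wooden drying board, 300 (x) x 220 (y) mm, any yaw. Origin: centre of its underside; top face at z = 16. A batten across its +x end (x 130 to 150) stands 14 mm above the top face. A rib 12 mm wide along x in the middle (y = 0), from the -x end to the batten, stands 8 mm above it and leaves two flat lanes, each 280 x 104 mm.
- mat: Fixed black rubber mat, 320 x 260 mm, 4 mm thick, on which crank and pestle lie at the start. Origin: centre of its underside. Board and mat lie left and right of each other, either way round.
- crank: Loose steel crank of the grinder, 200 mm long along its x, flat side down. Origin: midway along it on its underside. Flat bar 22 mm wide (y), 12 mm thick (z 0 to 12), free to grip from x -70 to +58. 0.45 to 0.8 kg. Its balance point is between x = +10 and +45, differs from start to start: find it by a trial lift (in a light grip of about 15 N the heavy side hangs down).
- crank_boss_tip (a point): Outer end of the crank at the heavy round boss (upright, diameter 40, height 30, centre at crank x = +80): crank frame (100, 0, 6) mm.
- crank_knob_tip (a point): Outer end of the crank at the upright wooden knob (diameter 28, top at z = 48, centre at crank x = -86): crank frame (-100, 0, 6) mm.
- pestle: Loose wooden pestle, 200 mm long along its x, round but planed flat underneath so that it does not roll. Origin: midway along it on its underside. Handle diameter 24 (axis at z = 13) from x -100 to +35, thick head diameter 40 (axis at z = 21) from x +35 to +100. About 0.13 kg, balances near x = +25.
- pestle_head_tip (a point): Centre of the pestle's thick end: pestle frame (100, 0, 21) mm.
- pestle_tail_tip (a point): Centre of the pestle's handle end: pestle frame (-100, 0, 13) mm.
- dish: Bystander: small terracotta dish, diameter 42, height 16 mm, on the mat between the tools' ends. Origin: centre of its underside.
- grinding_plate: Bystander: flat steel ring, diameter 42, 6 mm thick, on the mat between the tools' other ends. Origin: centre of its underside.
- mug: Bystander: white plastic mug, diameter 78, height 90 mm, beyond the gap between board and mat. Origin: centre of its underside.
Mind the look-alikes: they are no part of the job. Several things have the shape of the crank; the one meant has the colours described above.

How it is judged:
By the outcome, as a careful person would: the job done as asked, in the order asked, and still so for the second after the job is handed in, with the robot touching nothing.
It also fails if it takes over 72 s, if anything falls off the work surface, if the arm or the gripper's body presses on something with over 40 N, if the wrist force passes 120 N, or if a joint passes its speed limit or range.

## Working session

There is one attempt and no reset: what is moved stays moved. The work goes in short steps, Python scripts to look and compute and a shell command to move; the robot and the scene stay as the last step left them, time stands still between calls to the robot, and variables do not carry over. Pictures are saved under pics/ and viewed, at most 10 in all, crops included, and the job is handed in when it is done.

```bash
ls; mkdir -p pics; python3 - <<'E'
from rig import *
import cv2,numpy as np
for n in("scene","top"):
    im=camera(n); cv2.imwrite(f"pics/{n}0.png",im[:,:,::-1])
    c=get_calibration(n);print(n,c["vertical_fov"],c["cx"],c["cy"],np.round(c["T"],4).tolist(),c.keys())
    for t in("board","mat","crank","pestle","dish","grinding_plate","mug","crank_boss_tip","crank_knob_tip","pestle_head_tip"):
        for d in cut_out(n,t): print(n,t,round(d["conf"],2),d["bbox"],int(d["region"].sum()))
print(get_obs())
E
```

```text
pics
scene 52.249000793443834 279.0890651584707 211.5242275738284 [[0.5856, 0.5342, -0.6097, 1.0885], [0.8105, -0.3757, 0.4493, -0.4587], [0.011, -0.7572, -0.653, 0.7131], [0.0, 0.0, 0.0, 1.0]] dict_keys(['vertical_fov', 'cx', 'cy', 'T'])
scene board 0.81 [288.6, 167.5, 425.8, 247.6] 6896
scene mat 0.72 [132.9, 218.0, 289.1, 362.5] 11743
scene crank 0.93 [151.3, 244.1, 189.6, 324.9] 1089
scene crank 0.6 [70.9, 183.2, 151.9, 224.4] 925
scene pestle 0.67 [211.5, 223.5, 260.6, 298.5] 1046
scene dish 0.53 [289.1, 164.4, 426.7, 248.6] 6822
scene dish 0.52 [178.6, 226.7, 195.3, 239.6] 162
scene grinding_plate 0.55 [216.3, 311.7, 234.3, 330.2] 305
scene mug 0.85 [348.9, 260.3, 392.8, 317.2] 2190
scene crank_boss_tip 0.94 [68.3, 179.7, 154.2, 221.0] 989
scene crank_boss_tip 0.66 [150.6, 246.0, 187.7, 324.9] 1028
scene crank_knob_tip 0.66 [152.5, 247.4, 189.7, 323.0] 996
scene crank_knob_tip 0.66 [70.8, 180.2, 149.6, 223.3] 955
scene pestle_head_tip 0.66 [211.7, 226.9, 261.2, 293.8] 1105
top 56.61728354269544 283.9832118041279 208.08540393950594 [[-0.0279, -0.9958, 0.0872, 0.3788], [-0.9996, 
[... 766 characters left out ...]
[-1.38351141e+00,  5.27464259e-01,  1.43271412e+00,  9.29551568e-06,
        1.18141858e+00, -1.78521035e-01]), 'joint_velocities': array([ 5.38907109e-05, -1.41257871e-05,  7.71248657e-04, -8.16735760e-04,
        1.35431985e-03, -2.96905349e-03]), 'joint_torque': array([-1.30226573e-05, -4.40025365e+01, -1.76987690e+01,  6.34653610e-02,
        5.06567722e-02, -1.49178777e-05]), 'position': array([ 0.22357495, -0.58360698,  0.24456587]), 'tool_rot': array([ 9.83320150e-01,  1.81883157e-01,  4.29036196e-06, -2.17426513e-06]), 'ft_force': array([ 0.03815381, -0.50040913,  0.47861774]), 'moment': array([0.03992529, 0.03035374, 0.01088349]), 'grip_force': 0.0, 'grip_width': 0.0868813612741188}
```

View pics/top0.png

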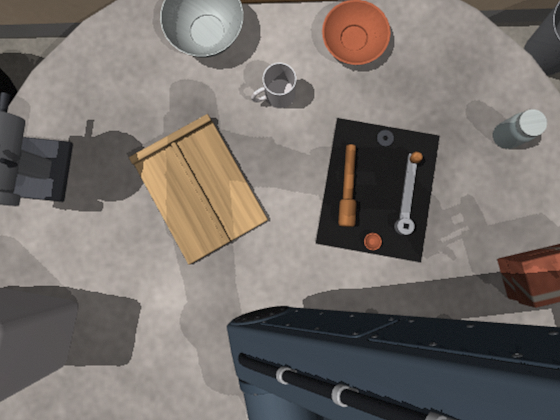

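View pics/scene0.png

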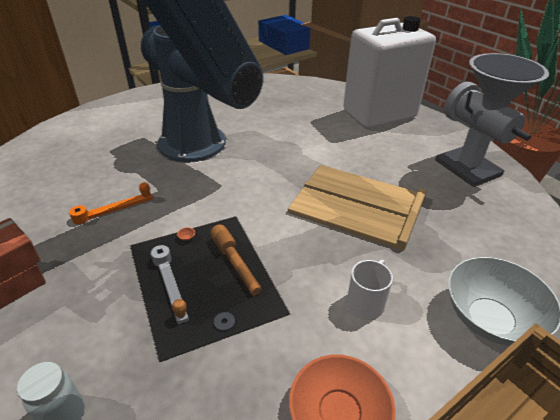

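Candidates for the crank: the steel one at top (405–416, 157–226) / scene (152–189, 245–325), and an orange one in scene (71–152, 183–224). The one meant is steel with a wooden knob on the mat. I'll confirm it in a crop and fit the poses by silhouette.

```bash
cat > h.py <<'E'
from rig import *
import cv2,numpy as np
from scipy.optimize import minimize
def cyl(x,y,r,z0,z1):
    a=np.linspace(0,2*np.pi,24,endpoint=False)
    return np.array([[x+r*np.cos(t),y+r*np.sin(t),z] for t in a for z in(z0,z1)])
def hcyl(x0,x1,r,zc):
    a=np.linspace(0,2*np.pi,24,endpoint=False)
    return np.array([[x,r*np.cos(t),max(0,zc+r*np.sin(t))] for t in a for x in(x0,x1)])
def box(a,b,c,d,e,f): return np.array([[x,y,z] for x in(a,b) for y in(c,d) for z in(e,f)],float)
M={"crank":[box(-86,80,-11,11,0,12),cyl(80,0,20,0,30),cyl(-86,0,14,0,48)],
"pestle":[hcyl(-100,35,12,13),hcyl(35,100,20,21)],
"board":[box(-150,150,-110,110,0,16),box(130,150,-110,110,0,30)],
"mat":[box(-160,160,-130,130,0,4)],"mug":[cyl(0,0,39,0,90)],"dish":[cyl(0,0,21,0,16)],"grinding_plate":[cyl(0,0,21,0,6)]}
CAL={n:get_calibration(n) for n in("scene","top")}
def proj(n,P):
    c=CAL[n];f=210/np.tan(np.radians(c["vertical_fov"]/2));T=c["T"]
    p=(np.asarray(P)-T[:3,3])@T[:3,:3]
    return np.c_[p[:,0]/p[:,2]*f+c["cx"],p[:,1]/p[:,2]*f+c["cy"]]
def W(P,x,y,yaw,z0):
    c,s=np.cos(yaw),np.sin(yaw);P=P/1000
    return np.c_[x+c*P[:,0]-s*P[:,1],y+s*P[:,0]+c*P[:,1],z0+P[:,2]]
S=4
def sil(n,t,p,z0):
    m=np.zeros((420*S,560*S),np.uint8)
    for h in M[t]:
        q=(proj(n,W(h,*p,z0))+.5)*S-.5
        cv2.fillConvexPoly(m,cv2.convexHull(np.round(q*16).astype(np.int32)),1,shift=4)
    return cv2.resize(m.astype(np.float32),(560,420),interpolation=cv2.INTER_AREA)
def fit(t,masks,p0,z0):
    def c(v):
        p=[v[0]/10,v[1]/10,v[2]];k=0
        for n,m in masks.items():
            s=sil(n,t,p,z0);k+=1-np.minimum(s,m).sum()/np.maximum(s,m).sum()
        return k/len(masks)
    b=None
    for _ in range(2):
        v0=np.array([p0[0]*10,p0[1]*10,p0[2]])
        r=minimize(c,v0,method="Nelder-Mead",options=dict(initial_simplex=np.vstack([v0]+[v0+d for d in np.diag([.15,.15,.1])]),xatol=1e-3,fatol=1e-4))
        p0=[r.x[0]/10,r.x[1]/10,r.x[2]]
    return np.array(p0),r.fun
def colmask(n,im,t,reg):
    near=cv2.dilate(reg.astype(np.uint8),np.ones((9,9)))
    if t in("crank","pestle"): c=im.max(2)>75
    elif t=="board":
        h=cv2.cvtColor(im,cv2.COLOR_RGB2HSV); c=h[:,:,1]>75
    else: return reg.astype(np.float32)
    c=cv2.morphologyEx((c&(near>0)).astype(np.uint8),cv2.MORPH_CLOSE,np.ones((3,3)))
    return c.astype(np.float32)
E
cat > fit0.py <<'E'
from h import *
pc=lambda d:((d["bbox"][0]+d["bbox"][2])/2,(d["bbox"][1]+d["bbox"][3])/2)
init={"crank":(.39,-.31,np.radians(171),.004),"pestle":(.4,-.16,np.radians(177),.004),"board":(.42,.2,np.radians(29),0),"mat":(.42,-.22,np.radians(-8),0)}
pick={"top":{"crank":(408,192),"pestle":(347,186),"board":(198,190),"mat":(378,190)},"scene":{"crank":(170,285),"pestle":(236,261),"board":(357,207),"mat":(211,290)}}
vis=[]
IM={n:camera(n) for n in("top","scene")}
ov={n:IM[n].copy() for n in IM}
for t,(x,y,a,z) in init.items():
    ms={}
    for n in IM:
        L=[d for d in cut_out(n,t) if np.hypot(*np.subtract(pc(d),pick[n][t]))<12 and d["region"].sum()<14000]
        if t=="pestle": L=[d for d in L if d["region"].sum()<2000]
        if L: ms[n]=colmask(n,IM[n],t,L[0]["region"])
        else: print("miss",n,t)
    for sub in(list(ms),["top"],["scene"]):
        p,f=fit(t,{n:ms[n] for n in sub if n in ms},(x,y,a),z); print(t,sub,np.round(p[:2]*1000,1),round(np.degrees(p[2]),2),round(f,3))
        if len(sub)==2:
            for n in ov:
                c,_=cv2.findContours((sil(n,t,p,z)>.5).astype(np.uint8),0,1)
                cv2.drawContours(ov[n],c,-1,(0,255,0) ,1)
a=cv2.resize(ov["top"][105:275,300:450],None,fx=3,fy=3,interpolation=0)
b=cv2.resize(ov["scene"][175:345,125:270],None,fx=2.6,fy=3,interpolation=0)[:510]
cv2.imwrite("pics/crop1.png",np.hstack([a,b[:,:350]])[:,:,::-1])
E
python3 fit0.py
```

```text
crank ['top', 'scene'] [ 488.6 -298.3] 168.85 0.222
crank ['top'] [ 488.1 -300.3] 169.44 0.14
crank ['scene'] [ 486.1 -296.6] 168.53 0.231
pestle ['top', 'scene'] [ 513.5 -152.8] 173.62 0.183
pestle ['top'] [ 514.  -154.2] 173.77 0.107
pestle ['scene'] [ 506.6 -150.4] 173.52 0.202
board ['top', 'scene'] [516.8 211.6] 28.06 0.03
board ['top'] [515.5 210. ] 28.03 0.015
board ['scene'] [517.4 214. ] 27.8 0.031
mat ['top', 'scene'] [ 504.6 -228.5] -11.85 0.187
mat ['top'] [ 503.4 -228.7] -11.78 0.179
mat ['scene'] [ 506.5 -228. ] -12.04 0.185
```

View pics/crop1.png

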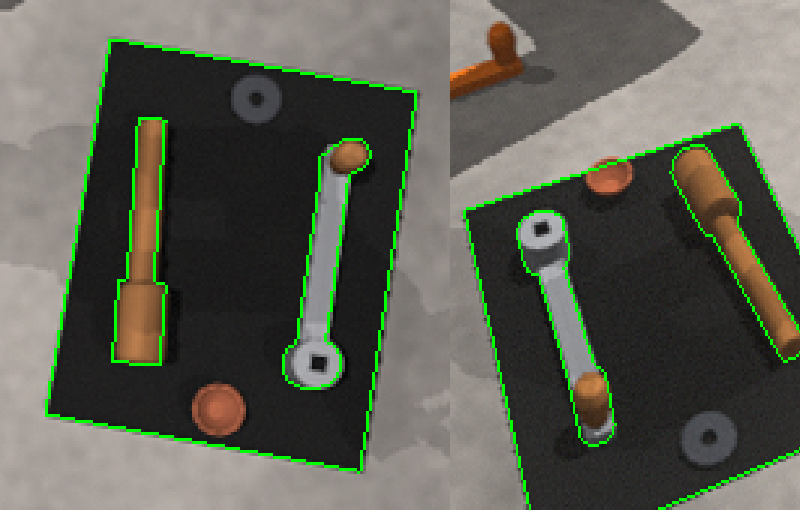

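The crop confirms the steel crank with the wooden knob, on the right of the mat: boss (315,363), knob (348,157). The orange one is a look-alike off the mat. Next I'll move above the crank at about x=+27 with the tool's x along it.

```bash
cat > go.py <<'E'
# go.py x y z yaw_deg (mm): needed shift/turn from here in inch units
import sys,numpy as np
from rig import get_obs
from scipy.spatial.transform import Rotation as R
o=get_obs();r=R.from_quat(o["tool_rot"]);a=[float(v) for v in sys.argv[1:]]
t=R.from_euler("z",a[3],degrees=True)*R.from_euler("x",180,degrees=True)
print("shift",np.round(r.inv().apply(np.array(a[:3])/1e3-o["position"])/.08,3),"turn",np.round((r.inv()*t).as_rotvec(degrees=True)/90,3))
E
for i in 1 2 3 4 ; do python3 -m inch '[0.4,-0.23,0,0,0,0, 0.8,-0.46,0,0,0,0]' 60 ; done
python3 -m inch '[0.4,-0.23,0,0,0,0.08, 0.8,-0.46,0,0,0,0.16,0.8,-0.46,0,0,0,0.24,0.8,-0.46,0,0,0,0.32,0.8,-0.46,0,0,0,0.357,0.8,-0.46,0,0,0,0.357]'
python3 go.py 460.5 -294.4 27 -10.9; python3 -c "
from rig import get_obs;print(get_obs())"
```

```text
time: 1.77
position: [0.2696, -0.5274, 0.2444]
tool_rot: [0.984, 0.18, 0.0, 0.001]
ft_force: [1.1, -0.5, -0.8]
grip_width: 0.0805
grip_force: 0.0
time: 1.93
position: [0.3173, -0.468, 0.2445]
tool_rot: [0.983, 0.181, 0.0, 0.0]
ft_force: [1.0, -0.2, -0.1]
grip_width: 0.0683
grip_force: 0.0
time: 2.1
position: [0.3642, -0.4105, 0.2447]
tool_rot: [0.983, 0.182, 0.0, 0.0]
ft_force: [1.3, -1.0, 0.7]
grip_width: 0.0618
grip_force: 0.0
time: 2.27
position: [0.4109, -0.3532, 0.2448]
tool_rot: [0.983, 0.182, 0.0, 0.0]
ft_force: [-0.4, -0.5, -0.1]
grip_width: 0.0602
grip_force: 0.0
time: 2.77
position: [0.457, -0.2969, 0.2447]
tool_rot: [0.995, -0.097, 0.0, 0.0]
ft_force: [-0.9, 0.4, 0.1]
grip_width: 0.06
grip_force: 0.0
shift [ 0.037 -0.04   2.721] turn [ 0.    -0.    -0.003]
{'time': 2.7667, 'q': array([-7.81339662e-01,  4.19705312e-01,  1.63431557e+00, -1.96776899e-05,
        1.08723530e+00,  9.84621807e-01]), 'joint_velocities': array([-0.01406799,  0.00177068, -0.00025624,  0.00129689,  0.0002672 ,
       -0.10915842]), 'joint_torque': array([  0.26295212, -37.69882321, -16.3589716 ,   0.07674645,
        -0.04487757,   0.47339788]), 'position': array([ 0.45696118, -0.29692949,  0.24467096]), 'tool_rot': array([ 9.95243029e-01, -9.74232228e-02,  1.24914292e-04,  1.13029674e-04]), 'ft_force': array([-0.90247939,  0.42188811,  0.0890775 ]), 'moment': array([ 0.03540524,  0.0051319 , -0.0163642 ]), 'grip_force': 0.0, 'grip_width': 0.060016875112959146}
```

```bash
python3 -m inch '[0.037,-0.04,0.3,0,0,0, 0.037,-0.04,0.6,0,0,0, 0.037,-0.04,1,0,0,0]'
python3 -m inch '[0,0,0.3,0,0,0, 0,0,0.6,0,0,0, 0,0,0.8,0,0,0,0,0,0.8,0,0,0,0,0,0.8,0,0,0]'
python3 go.py 460.5 -294.4 27 -10.9
cat > ft.py <<'E'
from rig import *
import numpy as np,cv2,sys
from scipy.spatial.transform import Rotation as R
F=[];
for i in range(10):
    im=camera("scene");o=get_obs();F.append(np.r_[o["ft_force"],o["moment"]])
F=np.array(F);r=R.from_quat(o["tool_rot"])
print("F",F[:,:3].mean(0).round(2),"Mtool",r.inv().apply(F[:,3:].mean(0)).round(4),"sd",F.std(0).round(3),"z",o["position"].round(4),o["grip_width"],o["grip_force"],o["time"])
if len(sys.argv)>1: cv2.imwrite(f"pics/{sys.argv[1]}.png",cv2.resize(im[200:360,110:310],None,fx=4,fy=3.75)[:,:,::-1])
E
python3 ft.py a1
```

```text
time: 3.02
position: [0.4614, -0.296, 0.1656]
tool_rot: [0.995, -0.096, 0.002, 0.002]
ft_force: [-0.2, 0.6, -0.6]
grip_width: 0.0598
grip_force: 0.0
time: 3.43
position: [0.4597, -0.2948, 0.1]
tool_rot: [0.995, -0.097, -0.001, -0.001]
ft_force: [0.1, -0.5, 0.9]
grip_width: 0.0602
grip_force: 0.0
shift [ 0.01  -0.005  0.912] turn [-0.001  0.001 -0.002]
F [ 0.16 -0.08  0.24] Mtool [ 0.0321 -0.0261 -0.0016] sd [0.487 0.497 0.52  0.021 0.028 0.039] z [ 0.4603 -0.2949  0.101 ] 0.06000497449807528 0.0 3.9333
```

View pics/a1.png

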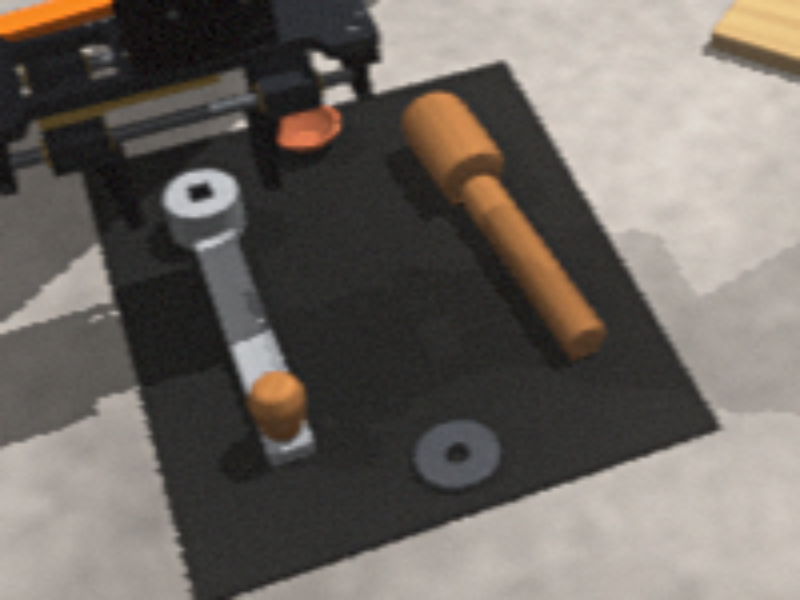

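The crop shows the steel crank (boss (203,205), knob (280,400)) between the fingers, tips at about (130,210) and (270,180), with nothing in the way. I'll descend and do a firm, very low trial lift to read the moment.

```bash
python3 -m inch '[0.01,-0.005,0.3,0,0,0, 0.01,-0.005,0.6,0,0,0, 0.01,-0.005,0.8,0,0,0,0.01,-0.005,0.88,0,0,0,0.01,-0.005,0.92,0,0,0,0.01,-0.005,0.92,0,0,0]'
python3 -m inch '[0,0,0,0,0,0,0,0,0,0,0,0,0,0,0,0,0,0,0,0,0,0,0,0,0,0,0,0,0,0,0,0,0,0,0,0,0,0,0,0,0,0,0,0,0,0,0,0]' 10 50
python3 -m inch '[0,0,-0.03,0,0,0,0,0,-0.06,0,0,0,0,0,-0.1,0,0,0,0,0,-0.1,0,0,0,0,0,-0.1,0,0,0]'
python3 ft.py a2
```

```text
time: 4.43
position: [0.4609, -0.2944, 0.0271]
tool_rot: [0.995, -0.097, -0.0, -0.0]
ft_force: [-0.3, -0.0, -0.0]
grip_width: 0.0603
grip_force: 0.0
time: 5.1
position: [0.4609, -0.2938, 0.0271]
tool_rot: [0.995, -0.097, -0.0, -0.001]
ft_force: [0.6, 2.7, 2.9]
grip_width: 0.0214
grip_force: 50.0
time: 5.52
position: [0.4609, -0.2947, 0.0348]
tool_rot: [0.995, -0.097, -0.0, 0.0]
ft_force: [0.4, -0.5, -7.5]
grip_width: 0.0211
grip_force: 50.0
F [-0.49  0.01 -7.11] Mtool [ 0.0369  0.0201 -0.0005] sd [0.418 0.394 0.455 0.037 0.027 0.031] z [ 0.461  -0.2945  0.0349] 0.021126577984190677 49.98070299625397 6.0167
```

View pics/a2.png

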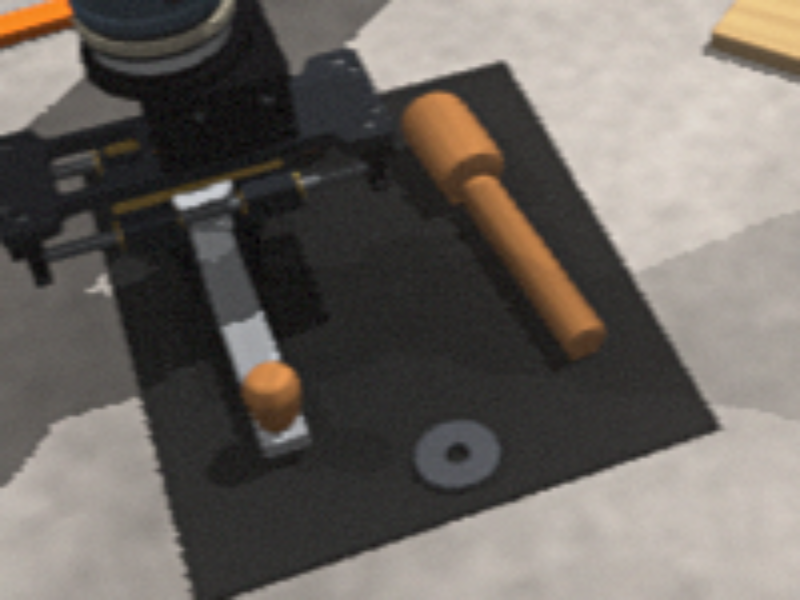

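The crank lifted level, weighs about 7.3 N, and its balance point is about 6 mm toward the boss from this grip. I'll set it down, re-baseline, shift, then do a light-grip lift to check.

```bash
sed -i 's/range(10)/range(24)/' ft.py
python3 -m inch '[0,0,0.03,0,0,0,0,0,0.06,0,0,0,0,0,0.09,0,0,0,0,0,0.1,0,0,0,0,0,0.1,0,0,0]'
python3 -m inch '[0,0,0,0,0,0,0,0,0,0,0,0,0,0,0,0,0,0,0,0,0,0,0,0,-0.04,0,0,0,0,0,-0.08,0,0,0,0,0,-0.08,0,0,0,0,0,-0.08,0,0,0,0,0]' 45
python3 ft.py
python3 -m inch '[0,0,0,0,0,0,0,0,0,0,0,0,0,0,0,0,0,0,0,0,0,0,0,0,0,0,0,0,0,0,0,0,0,0,0,0,0,0,0,0,0,0,0,0,0,0,0,0]' 10 15
python3 -m inch '[0,0,-0.04,0,0,0,0,0,-0.08,0,0,0,0,0,-0.12,0,0,0,0,0,-0.15,0,0,0,0,0,-0.15,0,0,0,0,0,-0.15,0,0,0]'
python3 ft.py a3
```

```text
time: 6.43
position: [0.461, -0.2945, 0.0271]
tool_rot: [0.995, -0.097, -0.0, -0.0]
ft_force: [-0.6, 0.4, -3.9]
grip_width: 0.0215
grip_force: 50.0
time: 7.1
position: [0.4543, -0.2931, 0.027]
tool_rot: [0.995, -0.097, -0.0, -0.0]
ft_force: [1.0, -0.0, -0.3]
grip_width: 0.045
grip_force: 0.0
F [ 0.06  0.01 -0.08] Mtool [ 0.0438 -0.0242 -0.0051] sd [0.44  0.487 0.449 0.025 0.025 0.03 ] z [ 0.4547 -0.2933  0.027 ] 0.04499037316341125 0.0 8.3
time: 8.97
position: [0.4547, -0.2933, 0.027]
tool_rot: [0.995, -0.097, -0.0, 0.0]
ft_force: [0.3, 0.7, 1.4]
grip_width: 0.0221
grip_force: 15.0
time: 9.47
position: [0.4547, -0.2933, 0.039]
tool_rot: [0.995, -0.097, 0.0, 0.0]
ft_force: [-0.2, -0.8, -7.5]
grip_width: 0.0221
grip_force: 15.0
F [-0.02 -0.07 -7.1 ] Mtool [ 0.0438 -0.0153  0.01  ] sd [0.561 0.488 0.381 0.029 0.038 0.029] z [ 0.4547 -0.2933  0.039 ] 0.021826287387289214 14.994246661663055 10.6667
```

View pics/a3.png

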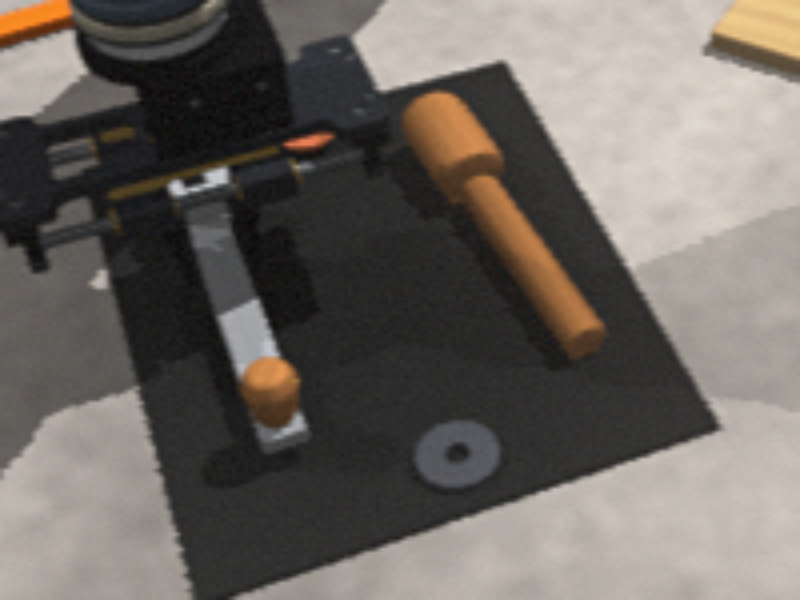

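Level even at 15 N, with about 1 mm residual, so the grip is at the balance point. I'll tighten the grip, raise it, carry it across and turn it.

```bash
python3 -m inch '[0,0,0,0,0,0,0,0,0,0,0,0,0,0,-0.1,0,0,0,0,0,-0.25,0,0,0,0,0,-0.4,0,0,0,0,0,-0.55,0,0,0,0,0,-0.7,0,0,0]' 10 45
python3 -m inch '[0,0,-0.15,0,0,0,0,0,-0.3,0,0,0,0,0,-0.45,0,0,0,0,0,-0.6,0,0,0,0,0,-0.7,0,0,0,0,0,-0.7,0,0,0]'
for i in 1 2 3 4 5 6 7; do python3 -m inch '[-0.02,-0.22,0,0,0,0,-0.04,-0.44,0,0,0,0,-0.06,-0.66,0,0,0,0,-0.084,-0.886,0,0,0,0]' |head -2; done
python3 -m inch '[-0.02,-0.22,0,0,0,0,-0.04,-0.44,0,0,0,0,-0.06,-0.66,0,0,0,0,-0.08,-0.8,0,0,0,0,-0.084,-0.886,0,0,0,0,-0.084,-0.886,0,0,0,0]'
for i in 1 2 3; do python3 -m inch '[0,0,0,0,0,-0.04,0,0,0,0,0,-0.1,0,0,0,0,0,-0.17,0,0,0,0,0,-0.24,0,0,0,0,0,-0.31,0,0,0,0,0,-0.38,0,0,0,0,0,-0.45,0,0,0,0,0,-0.52,0,0,0,0,0,-0.59,0,0,0,0,0,-0.66,0,0,0,0,0,-0.73,0,0,0,0,0,-0.78,0,0,0,0,0,-0.811,0,0,0,0,0,-0.811]'; done
python3 go.py 509.5 273.5 39.5 208.05
python3 - <<'E'
from rig import *
import cv2
print(get_obs()["q"])
cv2.imwrite("pics/b1.png",camera("scene")[100:350,200:500,::-1])
E
```

```text
time: 11.25
position: [0.4546, -0.2931, 0.096]
tool_rot: [0.995, -0.097, -0.0, -0.0]
ft_force: [-0.2, 0.1, -6.7]
grip_width: 0.0215
grip_force: 45.0
time: 11.75
position: [0.4554, -0.2939, 0.153]
tool_rot: [0.995, -0.097, 0.002, 0.001]
ft_force: [0.5, -0.4, -7.4]
grip_width: 0.0217
grip_force: 45.0
time: 12.08
position: [0.4613, -0.2216, 0.1504]
time: 12.42
position: [0.4687, -0.1507, 0.1505]
time: 12.75
position: [0.4758, -0.0798, 0.1506]
time: 13.08
position: [0.4829, -0.009, 0.1506]
time: 13.42
position: [0.49, 0.0618, 0.1505]
time: 13.75
position: [0.497, 0.1325, 0.1505]
time: 14.08
position: [0.504, 0.2033, 0.1503]
time: 14.58
position: [0.5116, 0.2745, 0.1505]
tool_rot: [0.995, -0.097, -0.0, -0.0]
ft_force: [0.7, 0.2, -7.1]
grip_width: 0.0215
grip_force: 45.0
time: 15.75
position: [0.5115, 0.2721, 0.1507]
tool_rot: [0.858, 0.514, -0.001, 0.0]
ft_force: [-0.7, -0.2, -6.9]
grip_width: 0.0213
grip_force: 45.0
time: 16.92
position: [0.5116, 0.2725, 0.1508]
tool_rot: [0.385, 0.923, -0.0, -0.0]
ft_force: [0.2, 0.7, -7.3]
grip_width: 0.0214
grip_force: 45.0
time: 18.08
position: [0.5117, 0.2728, 0.1508]
tool_rot: [-0.239, 0.971, -0.0, -0.0]
ft_force: [0.4, -0.0, -7.3]
grip_width: 0.0215
grip_force: 45.0
shift [0.019 0.02  1.391] turn [-0.    -0.    -0.004]
[ 2.97354559e-01  5.90321280e-01  1.63266199e+00 -3.46553255e-04
  9.19332375e-01 -1.75657241e+00]
```

View pics/b1.png

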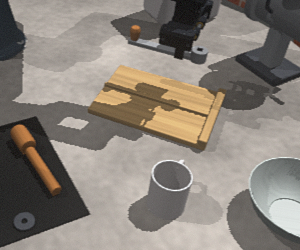

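The picture shows the crank level above the far lane, boss (200,48) toward the batten end, knob (135,32). Lowering it.

```bash
python3 -m inch '[0.02,0.02,0.1,0,0,0,0.02,0.02,0.3,0,0,0,0.02,0.02,0.5,0,0,0,0.02,0.02,0.7,0,0,0,0.02,0.02,0.85,0,0,0,0.02,0.02,0.95,0,0,0,0.02,0.02,0.95,0,0,0]'
python3 -m inch '[0,0,0.1,0,0,0,0,0,0.2,0,0,0,0,0,0.28,0,0,0,0,0,0.34,0,0,0,0,0,0.38,0,0,0,0,0,0.41,0,0,0,0,0,0.42,0,0,0,0,0,0.43,0,0,0,0,0,0.43,0,0,0]'
python3 go.py 509.5 273.5 39.0 208.05
```

```text
time: 18.72
position: [0.5084, 0.2736, 0.0729]
tool_rot: [-0.24, 0.971, -0.0, -0.002]
ft_force: [-1.2, 0.2, -6.9]
grip_width: 0.0211
grip_force: 45.0
time: 19.47
position: [0.5098, 0.2742, 0.0406]
tool_rot: [-0.24, 0.971, 0.0, 0.0]
ft_force: [-0.6, -0.3, -7.6]
grip_width: 0.0215
grip_force: 45.0
shift [ 0.007 -0.005  0.021] turn [-0.     0.    -0.003]
```

```bash
python3 -m inch '[0,0,0.01,0,0,0,0,0,0.015,0,0,0,0,0,0.02,0,0,0,0,0,0.02,0,0,0]'
```

```text
time: 19.8
position: [0.5097, 0.2741, 0.039]
tool_rot: [-0.24, 0.971, 0.0, 0.0]
ft_force: [-0.1, 0.3, -6.9]
grip_width: 0.0218
grip_force: 45.0
```

```bash
for i in 1 2 3 4; do python3 -m inch '[0,0,0.003,0,0,0,0,0,0.006,0,0,0,0,0,0.006,0,0,0]' | egrep 'pos|ft'; done
```

```text
position: [0.5098, 0.2741, 0.039]
ft_force: [-0.9, -1.2, -2.2]
position: [0.5098, 0.2741, 0.039]
ft_force: [-3.4, -1.6, 5.9]
position: [0.5098, 0.2741, 0.0389]
ft_force: [-3.4, -1.6, 8.7]
position: [0.5098, 0.2742, 0.0389]
ft_force: [-5.1, -1.9, 11.4]
```

```bash
python3 -m inch '[0,0,-0.005,0,0,0,0,0,-0.01,0,0,0,0,0,-0.01,0,0,0,0,0,-0.01,0,0,0,0,0,-0.01,0,0,0,0,0,-0.01,0,0,0]' 44
python3 -m inch '[0,0,-0.05,0,0,0,0,0,-0.15,0,0,0,0,0,-0.4,0,0,0,0,0,-0.7,0,0,0,0,0,-1,0,0,0]'
python3 -m inch '[0,0,-0.3,0,0,0,0,0,-0.5,0,0,0,0,0,-0.5,0,0,0]'
for i in 1 2 3; do python3 -m inch '[0,0,0,0,0,0.07,0,0,0,0,0,0.14,0,0,0,0,0,0.21,0,0,0,0,0,0.28,0,0,0,0,0,0.35,0,0,0,0,0,0.42,0,0,0,0,0,0.49,0,0,0,0,0,0.56,0,0,0,0,0,0.63,0,0,0,0,0,0.7,0,0,0,0,0,0.76,0,0,0,0,0,0.794,0,0,0,0,0,0.794]' | head -3; done
for i in 1 2 3 4 5 6; do python3 -m inch '[0.03,0.44,0,0,0,0,0.062,0.883,0,0,0,0]' |head -3; done
python3 -m inch '[0,0,0,0,0,0]' 50 25|tail -3
python3 go.py 492.1 -150.3 31 -6.4
cat > chk.py <<'E'
from h import *
import sys
t,x,y,a,z=sys.argv[1],*map(float,sys.argv[2:6])
for n in("top","scene"):
    im=camera(n)
    for d in cut_out(n,t):
        b=d["bbox"];c=np.array([(b[0]+b[2])/2,(b[1]+b[3])/2]);e=proj(n,[[x/1e3,y/1e3,z/1e3+.01]])[0]
        if np.hypot(*(c-e))<25 and d["region"].sum()<3000:
            p,f=fit(t,{n:d["region"].astype(np.float32)},(x/1e3,y/1e3,np.radians(a)),z/1e3)
            bp=(p[:2]*1e3-[516.5,211.5]);q=np.radians(28.05)
            print(n,t,p[:2]*1e3,np.degrees(p[2]),round(f,3),"board xy",bp@[np.cos(q),np.sin(q)],bp@[-np.sin(q),np.cos(q)])
E
python3 chk.py crank 480 258 28 16
python3 -c "
from h import *
cv2.imwrite('pics/c1.png',np.hstack([cv2.resize(camera('top')[90:290,110:450],None,fx=1.5,fy=1.5),cv2.resize(camera('scene')[140:340,130:330],None,fx=1.4,fy=1.5)])[:,:790,::-1])"
```

```text
time: 21.3
position: [0.5113, 0.2738, 0.0385]
tool_rot: [-0.24, 0.971, -0.0, 0.002]
ft_force: [1.6, -3.1, 4.8]
grip_width: 0.043
grip_force: 2.7
time: 21.72
position: [0.5087, 0.2741, 0.1182]
tool_rot: [-0.24, 0.971, 0.0, -0.001]
ft_force: [0.8, -0.1, 0.4]
grip_width: 0.0442
grip_force: 0.0
time: 21.97
position: [0.5115, 0.2752, 0.1617]
tool_rot: [-0.24, 0.971, 0.0, 0.004]
ft_force: [0.3, 0.6, 0.3]
grip_width: 0.0439
grip_force: 0.0
time: 23.05
position: [0.5087, 0.274, 0.1567]
tool_rot: [0.372, 0.928, -0.001, -0.001]
time: 24.13
position: [0.509, 0.274, 0.1571]
tool_rot: [0.844, 0.537, -0.001, -0.0]
time: 25.22
position: [0.5092, 0.274, 0.1573]
tool_rot: [0.998, -0.057, -0.001, 0.0]
time: 25.38
position: [0.5063, 0.2041, 0.1575]
tool_rot: [0.999, -0.053, 0.0, -0.0]
time: 25.55
position: [0.5027, 0.1316, 0.1576]
tool_rot: [0.998, -0.055, -0.0, 0.0]
time: 25.72
position: [0.4996, 0.0605, 0.1577]
tool_rot: [0.998, -0.055, -0.0, -0.0]
time: 25.88
position: [0.4964, -0.0103, 0.1577]
tool_rot: [0.998, -0.055, -0.0, -0.0]
time: 26.05
position: [0.4933, -0.0811, 0.1577]
tool_rot: [0.998, -0.056, -0.0, -0.0]
time: 26.22
position: [0.4901, -0.1519, 0.1576]
tool_rot: [0.998, -0.056, -0.0, -0.0]
ft_force: [0.4, -0.1, 1.1]
grip_width: 0.0459
grip_force: 0.0
shift [-0.016 -0.088  1.587] turn [ 0.002 -0.003 -0.003]
scene crank [478.55459661 259.02763701] 26.980621437478426 0.201 board xy -11.138757546831869 59.788443682175554
```

View pics/c1.png

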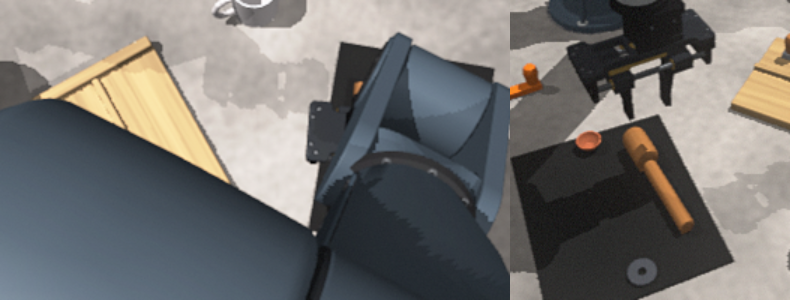

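The crank lies at board (-11,+60), nearly parallel. The pestle, head (640,145) and tail (685,228) in the right-hand picture, is undisturbed and the gripper is above it. Descending.

```bash
python3 go.py 496.1 -150.7 28 -6.4
python3 -m inch '[0.035,0,0.2,0,0,0,0.035,0,0.5,0,0,0,0.035,0,0.8,0,0,0,0.035,0,0.8,0,0,0,0.035,0,0.8,0,0,0]'
python3 go.py 496.1 -150.7 28 -6.4; python3 chk.py pestle 512 -152.5 173.6 4
```

```text
shift [0.077 0.017 1.62 ] turn [-0.     0.001 -0.   ]
time: 27.02
position: [0.4926, -0.149, 0.0931]
tool_rot: [0.998, -0.056, -0.002, -0.001]
ft_force: [0.8, 0.1, 0.2]
grip_width: 0.0499
grip_force: 0.0
shift [0.048 0.017 0.813] turn [-0.001  0.002 -0.001]
scene pestle [ 512.78312928 -152.35076279] 173.71189201200056 0.193 board xy -174.3781524335611 -319.364138039784
```

```bash
python3 -m inch '[0.04,0.01,0.2,0,0,0,0.045,0.017,0.4,0,0,0,0.045,0.017,0.6,0,0,0,0.045,0.017,0.73,0,0,0,0.045,0.017,0.81,0,0,0,0.045,0.017,0.81,0,0,0]'
python3 -m inch '[0,0,0,0,0,0,0,0,0,0,0,0,0,0,0,0,0,0,0,0,0,0,0,0,0,0,0,0,0,0,0,0,0,0,0,0,0,0,0,0,0,0,0,0,0,0,0,0]' 12 20
python3 -m inch '[0,0,-0.05,0,0,0,0,0,-0.15,0,0,0,0,0,-0.3,0,0,0,0,0,-0.3,0,0,0,0,0,-0.3,0,0,0]'
python3 -c "
from h import *
cv2.imwrite('pics/c2.png',cv2.resize(camera('scene')[200:360,130:310],None,fx=3,fy=3)[:,:,::-1])"
```

```text
time: 27.72
position: [0.4966, -0.1523, 0.0285]
tool_rot: [0.998, -0.057, -0.001, -0.0]
ft_force: [-0.6, 0.3, -0.3]
grip_width: 0.0499
grip_force: 0.0
time: 28.38
position: [0.4971, -0.1526, 0.0295]
tool_rot: [0.998, -0.057, 0.0, 0.0]
ft_force: [0.5, 0.6, 5.0]
grip_width: 0.0234
grip_force: 20.0
time: 28.8
position: [0.4972, -0.1527, 0.0536]
tool_rot: [0.998, -0.057, 0.001, 0.0]
ft_force: [-0.0, 0.2, -2.6]
grip_width: 0.0234
grip_force: 20.0
```

View pics/c2.png

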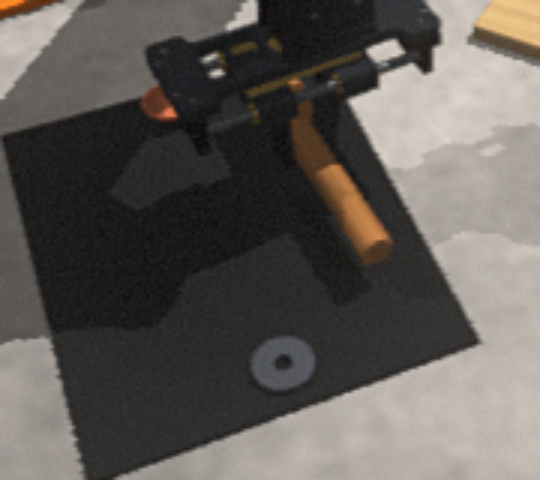

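The pestle is gripped and hanging level (tail end at (375,250)), and the ring is untouched. Carrying it over.

```bash
for i in 1 2; do python3 -m inch '[0,0,-0.1,0,0,0,0,0,-0.25,0,0,0,0,0,-0.4,0,0,0,0,0,-0.55,0,0,0,0,0,-0.6,0,0,0]'|head -2; done
for i in 1 2 3 4 5; do python3 -m inch '[0.01,-0.2,0,0,0,0,0.02,-0.4,0,0,0,0,0.03,-0.6,0,0,0,0,0.039,-0.798,0,0,0,0]' |head -2; done
for i in 1 2 3; do python3 -m inch '[0,0,0,0,0,-0.04,0,0,0,0,0,-0.1,0,0,0,0,0,-0.17,0,0,0,0,0,-0.24,0,0,0,0,0,-0.31,0,0,0,0,0,-0.38,0,0,0,0,0,-0.45,0,0,0,0,0,-0.52,0,0,0,0,0,-0.59,0,0,0,0,0,-0.66,0,0,0,0,0,-0.73,0,0,0,0,0,-0.78,0,0,0,0,0,-0.794,0,0,0,0,0,-0.794]'|head -4; done
python3 go.py 548.7 162.9 42 208.05
```

```text
time: 29.27
position: [0.4974, -0.1527, 0.1023]
time: 29.68
position: [0.4973, -0.1526, 0.1503]
time: 30.02
position: [0.5068, -0.0887, 0.1485]
time: 30.35
position: [0.5172, -0.0254, 0.1484]
time: 30.68
position: [0.5276, 0.0376, 0.1484]
time: 31.02
position: [0.538, 0.1006, 0.1484]
time: 31.35
position: [0.5484, 0.1636, 0.1483]
time: 32.52
position: [0.5484, 0.1628, 0.1484]
tool_rot: [0.844, 0.536, -0.001, -0.0]
ft_force: [-0.4, -0.3, -0.6]
time: 33.68
position: [0.5487, 0.1628, 0.1488]
tool_rot: [0.373, 0.928, -0.0, -0.0]
ft_force: [0.0, 0.2, -1.9]
time: 34.85
position: [0.5488, 0.1629, 0.149]
tool_rot: [-0.239, 0.971, 0.0, -0.0]
ft_force: [-0.4, 0.0, -0.9]
shift [1.000e-03 1.000e-03 1.337e+00] turn [ 0.    -0.    -0.004]
```

```bash
python3 -m inch '[0,0,0.1,0,0,0,0,0,0.3,0,0,0,0,0,0.5,0,0,0,0,0,0.7,0,0,0,0,0,0.85,0,0,0,0,0,0.95,0,0,0,0,0,0.95,0,0,0]'|head -4
python3 -m inch '[0,0,0.1,0,0,-0.004,0,0,0.2,0,0,-0.004,0,0,0.28,0,0,-0.004,0,0,0.32,0,0,-0.004,0,0,0.35,0,0,-0.004,0,0,0.35,0,0,-0.004]'|egrep 'pos|ft'
for i in 1 2 3 4 5; do python3 -m inch '[0,0,0.003,0,0,0,0,0,0.006,0,0,0,0,0,0.006,0,0,0]' | egrep 'pos|ft'; done
```

```text
time: 35.43
position: [0.5477, 0.1627, 0.071]
tool_rot: [-0.24, 0.971, 0.0, -0.002]
ft_force: [0.1, -1.1, -1.7]
position: [0.5487, 0.1628, 0.0446]
ft_force: [-0.5, 0.5, -0.8]
position: [0.5492, 0.1629, 0.0449]
ft_force: [-0.9, -0.3, -1.1]
position: [0.549, 0.1629, 0.0442]
ft_force: [0.4, -0.4, -2.5]
position: [0.5489, 0.1628, 0.0436]
ft_force: [-0.3, 0.2, -2.0]
position: [0.5489, 0.1628, 0.043]
ft_force: [0.2, 0.4, -1.9]
position: [0.5489, 0.1629, 0.0426]
ft_force: [0.0, -0.0, -2.4]
```

```bash
for i in 1 2 3 4 5; do python3 -m inch '[0,0,0.003,0,0,0,0,0,0.006,0,0,0,0,0,0.006,0,0,0]' | egrep 'pos|ft'; done
```

```text
position: [0.5489, 0.1629, 0.0421]
ft_force: [0.1, -0.8, -1.8]
position: [0.5489, 0.1628, 0.0416]
ft_force: [0.7, -0.1, -1.6]
position: [0.5489, 0.1629, 0.0415]
ft_force: [-0.9, -0.2, 2.4]
position: [0.549, 0.1629, 0.0415]
ft_force: [-2.8, -0.5, 6.5]
position: [0.5489, 0.1629, 0.0415]
ft_force: [-2.3, 0.0, 9.6]
```

```bash
python3 -m inch '[0,0,-0.005,0,0,0,0,0,-0.01,0,0,0,0,0,-0.01,0,0,0,0,0,-0.01,0,0,0,0,0,-0.01,0,0,0,0,0,-0.01,0,0,0]' 46 | egrep 'ft|grip'
python3 -m inch '[0,0,-0.05,0,0,0,0,0,-0.15,0,0,0,0,0,-0.4,0,0,0,0,0,-0.7,0,0,0,0,0,-1,0,0,0]'|egrep pos
python3 -m inch '[0,0,-0.4,0,0,0,0,0,-0.8,0,0,0,0,0,-1,0,0,0]'|egrep pos
for i in 1 2 3 4 5; do python3 -m inch '[0.24,-0.45,0,0,0,0,0.48,-0.9,0,0,0,0,0.48,-0.9,0,0,0,0]'|egrep 'time|pos'; done
python3 chk.py crank 480 258 28 16;python3 chk.py pestle 535 156 28 16
python3 -c "
from h import *
cv2.imwrite('pics/d1.png',np.hstack([cv2.resize(camera('top')[90:290,110:310],None,fx=2,fy=2),cv2.resize(camera('scene')[150:350,230:430],None,fx=2,fy=2)])[:,:,::-1])"
```

```text
ft_force: [-0.1, -0.1, 1.0]
grip_width: 0.045
grip_force: 0.0
position: [0.5486, 0.1628, 0.1221]
position: [0.5506, 0.1631, 0.2057]
time: 39.85
position: [0.5498, 0.0758, 0.2025]
time: 40.1
position: [0.5502, -0.0064, 0.2019]
time: 40.35
position: [0.5507, -0.0882, 0.2019]
time: 40.6
position: [0.5509, -0.17, 0.2019]
time: 40.85
position: [0.551, -0.252, 0.2019]
scene crank [478.86068287 259.12854847] 27.720751517714785 0.135 board xy -10.82117212679968 59.73356725715644
scene pestle [533.77673049 153.28978196] 28.12074878898404 0.114 board xy -12.125519924690947 -59.49694670590404
```

View pics/d1.png

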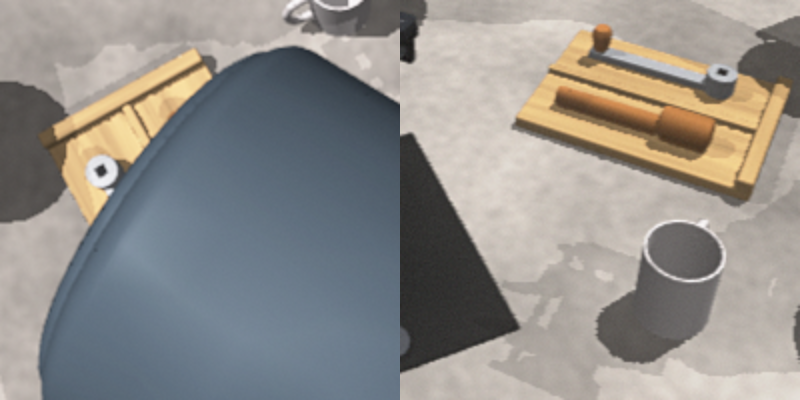

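The right-hand picture shows both tools flat in their own lanes, parallel to the rib: boss (722,80) and pestle head (690,130) point to the batten (765,140). The fits put both within about 1° of the rib and well clear of it and the batten.

```bash
python3 -c "
from rig import *
print(hand_in())"
```

```text
the job is handed in; nothing more can be done
None
```

The crank and the pestle lie flat in separate lanes of the board, straight along the rib with the boss and the thick head toward the batten, and the job is handed in at about 41 s.

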